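# Close the garlic keeper

### The job

Put the garlic bulb into the open white keeper and close it with the wooden screw lid: set the lid level on the neck, turn it back (counter-clockwise from above) until it drops into the thread, then screw it forward (clockwise) until it stops, fully home. Leave the other things on the worktop where they are.

Things in the scene. Friction and masses are not known exactly. Their poses are not given: they have to be found in the camera images.
- keeper: Squat white stoneware jar, open at the top, stuck to the worktop: it neither slides nor turns. 104 mm across, rim 80 mm above its origin (centre of the underside; z up). Inner floor at z = 23 mm, mouth 68 mm inside diameter. Its yaw means nothing: it does not tell where round the neck the thread begins; that differs each time.
- keeper_rim (a point): Centre of the keeper's mouth, at rim height, 80 mm above the worktop. The neck is 76 mm outside, from z = 44 to 80 mm above the worktop, its top 3 mm tapered.
- keeper_thread (a point): On the keeper's axis, 65 mm up, amid its thread: three equal ribs 120 degrees apart, out to 90 mm diameter, 4 mm thick. Each rises 6 mm over 70 degrees counter-clockwise and ends at a 42 degree gap; an upright stop at its low end blocks the lid's lugs above and below the rib. So a lid resting on the ribs cannot go forward; turned back (1.7 rad at most) it drops 11 mm into the gaps.
- lid: Loose round wooden lid, about 0.3 kg, lying skirt down, 102 mm across, 64 mm high; origin: centre of the skirt's lower edge; z up through the grip, x along it. Height of this origin above the keeper's origin: 59 to 65 mm resting on the ribs (68 mm if the lugs landed on the stops), about 53 mm dropped into the gaps, about 48 mm screwed home. If set down just over the gaps it drops straight away.
- lid_grip (a point): Middle of the lid's bar grip, 55 mm above the lid's origin. The bar is 56 mm long (lid x), 16 mm wide (lid y), from 40 mm (lid's top face) to 64 mm above the lid's origin. With fingers loosely round it (about 4 mm wider than the bar) the lid drops by its own weight as it is turned; a tight grip holds it up.
- lid_lugs (a point): Centre of the lid's three inner lugs, 10 mm above its origin: 13 mm wide, 5 mm thick, 120 degrees apart, the first at lid +x. Between them is an 80 mm circle (2 mm play all round the neck). Dropped into the gaps, they can turn back another 0.4 rad at most before they meet a stop; forward (clockwise) 1.0 to 1.5 rad lowers the lid 5 mm to the stop.
- garlic: Loose garlic bulb, round, 54 mm across at the belly and 53 mm high with a pointed top, 31 g; origin in the centre of its underside, z up through the point.
- matchbox: Bystander: match box 65 x 110 x 25 mm near the front edge; leave it.
- opener: Bystander: can opener 174 x 41 x 20 mm near the front edge; leave it.
- pen: Bystander: black pen 145 mm long near the front edge; leave it.
- peeler: Bystander: peeler 170 mm long, behind the work; leave it.
- fork: Bystander: fork 193 mm long, behind the work; leave it.
- spoon: Bystander: spoon 188 mm long, behind the work; leave it.
- battery: Bystander: small round battery 50 mm long, at the left; leave it.
There are look-alikes about, which are no part of the job. What is shaped like the garlic but blue is not meant.

How it is judged:
By the outcome, as a careful person would: the job done as asked, in the order asked, and still so for the second after the job is handed in, with the robot touching nothing.
It also fails if it takes over 72 s, if anything falls off the work surface, if the arm or the gripper's body presses on something with over 40 N, if the wrist force passes 120 N, or if a joint passes its speed limit or range.

### The arm

A 6-joint arm with a two-finger parallel gripper is mounted at the origin on a cart in front of the work surface, level with it; the furniture and walls round the work are solid. World frame = base frame: x ahead of the robot, y to its left, z up, the work surface at z = 0. Lengths are in mm, angles in rad, forces in N, time in s.
With the tool pointing down it reaches from about 400 to 825 mm from the base axis. Payload 7 kg.
Tool frame: the origin (TCP) lies at the very end of the fingers, on their centre line; the grasp point (between the pads) lies 19 mm behind it; z points along the fingers, y is the line along which they close (so a half turn about z gives the same grasp; the last joint's range is limited). The gripper opens to 88 mm and grips with 3 to 60 N. Pads are 19 mm wide; open, the fingers measure 130 mm over their backs; the gripper's body (78 mm by 193 mm) begins 47 mm behind the grasp point.
Start: joints at [-1.005, 0.359, 0.012, 0, -1.224, -0.288], TCP at [185.086, -649.106, 226.561] pointing down, gripper open.
Joint ranges: [-3.07, 3.07], [-1.43, 2.12], [-1.02, 1.25], [-3.03, 1.67], [-3.05, -0], [-3.03, 3.03]. Speed limits (rad/s): [2.39, 2.39, 3.01, 3.14, 3.14, 3.14].

### API

Orientations are given as a unit quaternion [x, y, z, w].
In Python, from plant import bot gives the robot as it stands. Calls block until the motion is done:
- bot.move_ptp(position, orientation): joint-space move of the TCP to a pose.
- bot.line_to(position, velocity=150, ori=None): straight line of the TCP; ori=None keeps the orientation; velocity is the mean speed in mm/s.
- bot.move_joints(angles): joint-space move.
- bot.move_gripper(opening, force=None): finger opening in mm; force is the grip in N (None keeps the last); returns when the fingers have stopped.
- bot.pause(seconds).
- bot.solve_ik(position, orientation): joint angles nearest the present ones, or None.
- bot.read_state(): the state.
- bot.camera(name): name is "side" or "top"; returns the picture (420x560x3 uint8, red, green, blue); there is no depth.
- bot.get_calibration(name): a dict with "fx", "fy", "cx", "cy" (pixels), "view" (4x4, takes a point from world to camera coordinates). Camera axes: x right, y up, looking along -z (the intrinsics and any distortion apply to the point x, -y, -z); pixel columns grow to the right and rows downward; lengths in mm; the calibration is good to about 2 mm. A picture is of the moment at which its call begins. get_calibration takes no time and is no camera call.
A pose or a line that the arm cannot do raises bot.Unreachable and nothing moves.
- bot.close_job(): hands the job in; it is judged then, once.
The state is a dict: "t": time; "joint_pos": joint angles; "qvel": joint speeds; "tau": joint torques, N m; "tcp_pos": TCP position; "eef_rot": TCP orientation; "contact_force": force on the tool from outside, world axes, zero at the start; "moment": the same for the moment, N m; "width": finger opening in mm; "finger_force": force on a finger pad.
Only numpy, scipy, OpenCV 4.12 (cv2) and the standard library are available. Lean on these libraries where they do the work, as an engineer would, in place of code of your own. Each camera call takes 0.05 s, during which the arm holds its last target. There are 200 camera calls.

## Working session

There is one attempt and no reset: what is moved stays moved. The work goes in short steps, each a Python script; the robot and the scene stay as the last script left them, time stands still between calls to the robot, and variables do not carry over. Pictures are saved under pics/ and viewed, at most 10 in all, crops included, and the job is handed in when it is done.

```bash
ls; mkdir -p pics; python3 - <<'E'
from plant import bot
import cv2,numpy as np
for n in ("side","top"):
    cv2.imwrite(f"pics/{n}0.png",bot.camera(n)[:,:,::-1])
    c=bot.get_calibration(n); print(n,{k:(np.round(v,3).tolist()) if k!='view' else np.round(v,4).tolist() for k,v in c.items()})
s=bot.read_state(); print(s)
E
```

```text
pics
side {'fx': 427.454, 'fy': 427.454, 'cx': 274.538, 'cy': 216.022, 'view': [[0.8904, -0.4549, -0.0174, -405.8023], [0.2644, 0.4858, 0.8331, -245.0895], [-0.3705, -0.7464, 0.5528, -692.8761], [0.0, 0.0, 0.0, 1.0]]}
top {'fx': 391.451, 'fy': 391.451, 'cx': 278.119, 'cy': 206.825, 'view': [[-0.0134, -0.9999, -0.001, 97.1911], [0.9981, -0.0134, 0.0605, -507.5079], [-0.0605, -0.0002, 0.9982, -889.7072], [0.0, 0.0, 0.0, 1.0]]}
{'t': 0.1, 'joint_pos': array([-1.00491305e+00,  3.59332928e-01,  1.11689320e-02, -3.05760630e-04,
       -1.22408157e+00, -2.88058643e-01]), 'qvel': array([ 0.00020623, -0.00181559,  0.00105403,  0.00199019,  0.00147005,
       -0.00023292]), 'tau': array([-1.47923969e-03, -5.84165239e+01,  2.93748808e+01,  7.01557472e+00,
        1.00962940e-02, -5.47640457e-05]), 'tcp_pos': array([ 184.96315115, -648.7251399 ,  225.71347274]), 'eef_rot': array([-1.38414398e-01,  9.90374126e-01,  7.19095413e-04, -1.69236604e-04]), 'contact_force': array([ 0.80697167, -0.4786184 ,  0.36116555]), 'moment': array([ 0.02821344, -0.00558741,  0.01959197]), 'finger_force': 0.0, 'width': 87.26767705083886}
```

View pics/side0.png

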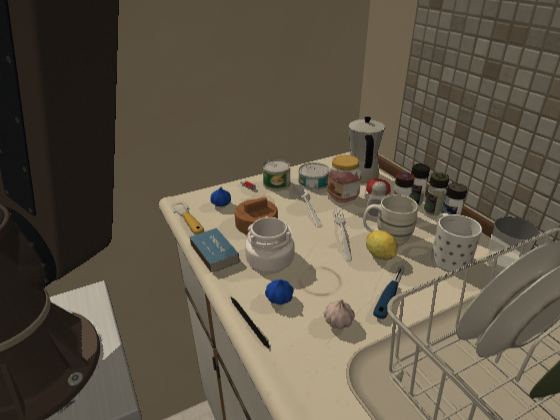

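View pics/top0.png

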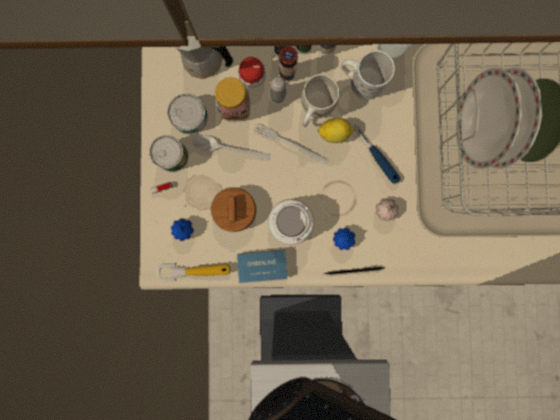

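The side view shows the keeper at about (270,243), the lid at (256,213) and the white garlic at (339,314). In the top view they are at (291,222), (234,209) and (386,209). The blue bulbs are decoys. I'll enlarge both views for detail.

```bash
cat > h.py <<'E'
from plant import bot
import cv2,numpy as np
def px(n,P):
    c=bot.get_calibration(n);p=np.array(c['view'])@np.r_[P,1.]
    return np.array([c['cx']+c['fx']*p[0]/-p[2],c['cy']-c['fy']*p[1]/-p[2]])
def ray(n,uv):
    c=bot.get_calibration(n);V=np.array(c['view']);R=V[:3,:3]
    d=R.T@np.array([(uv[0]-c['cx'])/c['fx'],-(uv[1]-c['cy'])/c['fy'],-1.])
    return -R.T@V[:3,3],d/np.linalg.norm(d)
def onz(n,uv,z):
    o,d=ray(n,uv);return o+d*(z-o[2])/d[2]
def tri(a,b):
    "a: side pixel, b: top pixel -> point, ray gap"
    o1,d1=ray("side",a);o2,d2=ray("top",b)
    s=np.linalg.lstsq(np.c_[d1,-d2],o2-o1,rcond=None)[0]
    p,q=o1+s[0]*d1,o2+s[1]*d2
    return (p+q)/2,np.linalg.norm(p-q)
def yawq(a):
    "tool down, closing axis (tool y) along world angle a+pi/2"
    return np.array([np.cos(a/2),np.sin(a/2),0,0])
E
python3 - <<'E'
import cv2,numpy as np
s=cv2.imread("pics/side0.png");t=cv2.imread("pics/top0.png")
r=lambda im,x0,y0,w,h:cv2.resize(im[y0:y0+h,x0:x0+w],None,fx=4,fy=4,interpolation=cv2.INTER_CUBIC)
a=r(s,220,185,150,150);b=r(t,200,170,50,75);b=r(t,205,180,115,75);c=r(t,360,185,50,50)
o=np.zeros((600,800,3),np.uint8)
cv2.imwrite("pics/c1.png",a)
o=np.zeros((300,460+200,3),np.uint8);o[:,:460]=b;o[:200,460:]=c;cv2.imwrite("pics/c2.png",o)
E
```

```text
(no output)
```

View pics/c1.png

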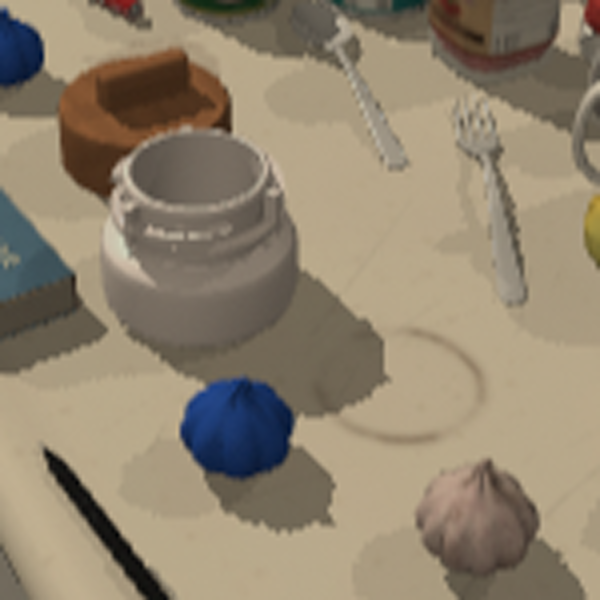

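View pics/c2.png

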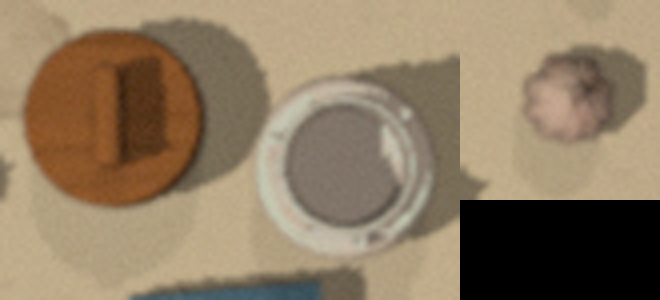

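The crops show the lid bar running nearly along x. They also put the mouth ellipse at about (269,227) in the side view and (291,221) in the top view, and the garlic at (339.5,314.5) and (387.5,209.5). Next I'll refine these with masks.

```bash
python3 - <<'E'
from h import *
s=cv2.imread("pics/side0.png");t=cv2.imread("pics/top0.png")
def comp(m,seed):
    m=cv2.morphologyEx(m.astype(np.uint8),cv2.MORPH_OPEN,np.ones((2,2)))
    n,l,st,ce=cv2.connectedComponentsWithStats(m)
    ys,xs=np.nonzero(l);k=np.argmin((xs-seed[0])**2+(ys-seed[1])**2);i=l[ys[k],xs[k]]
    mm=(l==i).astype(np.uint8);c=max(cv2.findContours(mm,0,1)[0],key=len)
    return st[i].tolist(),np.round(ce[i],1),c
for n,im,seeds in (("side",s,dict(lid=(245,218),gar=(339,316),inn=(268,224))),("top",t,dict(lid=(218,209),gar=(387,209),inn=(290,222)))):
    hsv=cv2.cvtColor(im,cv2.COLOR_BGR2HSV).astype(int);H,S,V=[hsv[...,i] for i in range(3)]
    for k,p in seeds.items(): print(n,k,hsv[p[1],p[0]])
    print(n,"table",hsv[225,350] if n=="top" else hsv[260,320])
    print('lid',comp((H<16)&(S>120),seeds['lid'])[:2])
    a=comp((S<75)&(V>60)&((H<14)|(H>150)),seeds['gar']);print('gar',a[:2],cv2.minEnclosingCircle(a[2]))
    v=hsv[seeds['inn'][1],seeds['inn'][0],2]
    a=comp((abs(V-v)<22)&(S<60),seeds['inn']);print('inn',a[:2], cv2.fitEllipse(cv2.convexHull(a[2])))
print("mouth",tri((269.2,227.4),(291.2,221.2)))
print("gar",tri((339.5,314.5),(387.5,209.5)))
bt=(205+(103+122+97+117)/16,180+(63+63+165+167)/16)
print("bar",bt,tri((255.5,203),bt))
print("lidtop z40",onz("top",(233.25,209.5),40))
for a in((104+122)/2,63),((97+117)/2,166):
    print("bar end",onz("top",(205+a[0]/4,180+a[1]/4),64))
for a in(97,80),(180,48),(187,62),(105,97): print("side bar corner",onz("side",(220+a[0]/4,185+a[1]/4),64))
E
```

```text
side lid [ 13 157 127]
side gar [ 12  68 147]
side inn [ 16  50 113]
side table [ 20  63 185]
lid ([236, 198, 42, 37, 885], array([253.8, 213.3]))
gar ([325, 302, 30, 27, 454], array([339.3, 315.8])) ((339.5, 314.5), 14.57748031616211)
inn ([254, 219, 32, 18, 453], array([269.6, 227.7])) ((269.4776916503906, 227.69204711914062), (18.226839065551758, 32.218902587890625), 87.10313415527344)
top lid [ 13 176 136]
top gar [ 13  72 166]
top inn [ 17  51 126]
top table [ 19  74 151]
lid ([212, 189, 45, 44, 1525], array([234. , 210.2]))
gar ([378, 208, 10, 10, 53], array([382.7, 212.6])) ((382.0, 212.5), 6.020897388458252)
inn ([277, 207, 29, 31, 661], array([290.4, 221.9])) ((291.2763671875, 221.7321014404297), (28.709674835205078, 31.110273361206055), 4.580394744873047)
mouth (array([475.06515652,  62.09047936,  79.21180689]), np.float64(3.1046494548015993))
gar (array([ 499.89538532, -160.78563986,   22.95442171]), np.float64(2.493040217489441))
bar (232.4375, 208.625) (array([504.09845369, 190.64670577,  59.14337351]), np.float64(1.2978918622940272))
lidtop z40 [502.60863841 191.3300426   40.        ]
bar end [531.46286738 188.37298865  64.        ]
bar end [475.09007255 192.01220324  64.        ]
side bar corner [475.39412162 187.66436974  64.        ]
side bar corner [532.39791276 196.70015429  64.        ]
side bar corner [529.0699589  180.64192338  64.        ]
side bar corner [472.11409434 169.02768908  64.        ]
```

Each point matches what it should be: mouth z 79, lid bar z 59, garlic centre z 23. Now I'll pick up the garlic.

```bash
python3 - <<'E'
from h import *
q=yawq(np.pi)
G=np.array([500,-161.])
for P,a in (([500,-161,12],np.pi),([475,62,84],np.pi),([504,190.6,43],np.pi-.03),([475,62,110],np.pi+1.8),([475,62,110],np.pi-1.6),([504,190.6,43],-.03)):
    print(P,a,bot.solve_ik(P,yawq(a)))
bot.move_ptp([*G,150],q); bot.line_to([*G,12],150)
bot.move_gripper(40,12); s=bot.read_state(); print(s['width'],s['finger_force'],s['t'])
bot.line_to([*G,170],200); s=bot.read_state(); print(s['width'],s['finger_force'],s['t'],s['tcp_pos'],s['contact_force'])
cv2.imwrite("pics/s1.png",bot.camera("side")[:,:,::-1])
E
```

```text
[500, -161, 12] 3.141592653589793 [ 0.06226419  0.36017513 -0.57028107  0.         -0.64034012 -1.63306052]
[475, 62, 84] 3.141592653589793 [ 0.54173834  0.18607822 -0.59980534  0.         -0.78491276 -2.11253467]
[504, 190.6, 43] 3.1115926535897933 [ 7.25483978e-01  3.31331565e-01 -5.13273928e-01 -4.44089210e-16
 -7.26190834e-01 -2.32628030e+00]
[475, 62, 110] 4.941592653589793 [ 0.54173834  0.15065282 -0.56892874  0.         -0.85121477 -0.31253467]
[475, 62, 110] 1.541592653589793 [ 0.54173834  0.15065282 -0.56892874  0.         -0.85121477  2.57065064]
[504, 190.6, 43] -0.03 [ 7.25483978e-01  3.31331565e-01 -5.13273928e-01  4.44089210e-16
 -7.26190834e-01  8.15312349e-01]
50.75964974458459 12.000094899121905 3.9583
50.81203134258894 12.000076993499533 4.9 [ 499.18760565 -160.88348201  168.84255796] [-0.55285886  0.66438845 -1.28965823]
```

View pics/s1.png

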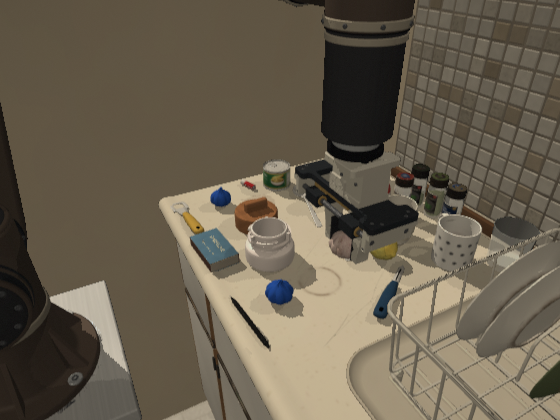

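The garlic is held at about (345,243) in the side view, with a pad width of 51 mm. Next: drop it in the keeper, then take the lid.

```bash
python3 - <<'E'
from h import *
K=np.array([475,62.]);q=yawq(np.pi)
bot.line_to([*K,170],250); bot.line_to([*K,84.5],150); bot.pause(.2); bot.move_gripper(66); bot.pause(.2)
print(bot.read_state()['t'],bot.read_state()['contact_force'])
bot.line_to([*K,180],250)
L=np.array([504,190.6]);q=yawq(-.04)
bot.move_ptp([*L,150],q)
cv2.imwrite("pics/t2.png",bot.camera("top")[:,:,::-1]);cv2.imwrite("pics/s2.png",bot.camera("side")[:,:,::-1])
s=bot.read_state();print(s['t'],s['joint_pos'][5],s['tcp_pos'])
bot.move_gripper(36)
bot.line_to([*L,70],200);bot.line_to([*L,43.5],60)
print(bot.read_state()['contact_force'])
bot.move_gripper(8,25); s=bot.read_state(); print(s['width'],s['finger_force'],s['t'],s['contact_force'],s['moment'])
bot.line_to([*L,150],150);s=bot.read_state(); print(s['width'],s['t'],s['contact_force'],s['tcp_pos'])
a=cv2.imread("pics/s2.png")[180:290,200:340]
cv2.imwrite("pics/s3.png",bot.camera("side")[:,:,::-1]);cv2.imwrite("pics/t3.png",bot.camera("top")[:,:,::-1])
b=cv2.imread("pics/s3.png")[110:260,170:340];c=cv2.imread("pics/t2.png")[170:260,180:340]
d=cv2.imread("pics/t3.png")[170:260,180:340]
o=np.zeros((600,800,3),np.uint8)
r=lambda i,f:cv2.resize(i,None,fx=f,fy=f,interpolation=cv2.INTER_CUBIC)
o[:220,:280]=r(a,2);o[220:400,:320]=r(c,2);o[400:580,:320]=r(d,2);e=r(b,2.7);o[:e.shape[0],325:325+e.shape[1]]=e
cv2.imwrite("pics/m3.png",o)
E
```

```text
7.65 [0.19669596 0.06967673 0.62254056]
10.7583 0.8049535807204 [504.00471814 190.50124212 150.0155131 ]
[ 0.30994284  0.16433376 -0.00389576]
15.972197626722403 24.757359623908997 13.1 [0.88351378 1.73291927 1.08456821] [ 0.42732003 -0.05370479 -0.00602298]
15.835219514482278 13.9583 [ 0.5171916  -0.95454044 -4.31482991] [503.13963996 190.08194519 148.86887454]
```

View pics/m3.png

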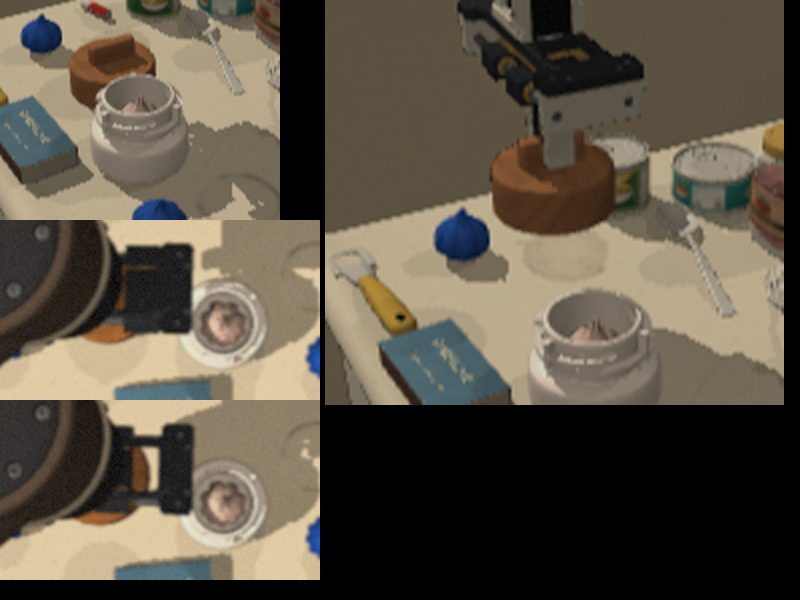

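The garlic sits in the keeper and the lid is held level, with its body spanning about columns 231–277 in the side view. I'll carry it over the keeper and compare the two in the same picture, so the calibration bias cancels.

```bash
python3 - <<'E'
from h import *
bot.line_to([475,62,205],200); bot.pause(.3)
s=bot.read_state();T=s['tcp_pos'];print(s['t'],T,s['eef_rot'],s['joint_pos'][5])
im=bot.camera("side")[:,:,::-1].copy();cv2.imwrite("pics/s4.png",im)
hsv=cv2.cvtColor(im,cv2.COLOR_BGR2HSV).astype(int)
H,S,V=[hsv[...,i] for i in range(3)]
m=((H<16)&(S>120)).astype(np.uint8);
c=px("side",[T[0],T[1],T[2]-23]);print("pred lid mid",c)
n,l,st,ce=cv2.connectedComponentsWithStats(m);i=1+np.argmin([np.hypot(*(x-c)) +1e3*(a[4]<200) for x,a in zip(ce[1:],st[1:])])
print("lid",st[i])
ph=np.linspace(0,2*np.pi,200)
C=lambda r,z:np.array([px("side",[T[0]+r*np.cos(p),T[1]+r*np.sin(p),z]) for p in ph])
b=C(51,T[2]-43.5);a=C(51,T[2]-3.5);q=np.r_[a,b];print("pred lid cols",q.min(0),q.max(0))
# per-row extents of the lid silhouette
ys,xs=np.nonzero(l==i)
for r in range(ys.min(),ys.max()+1,3): print(r,xs[ys==r].min(),xs[ys==r].max(),end=' | ')
x0,y0=int(c[0])-55,int(c[1])-30
o=cv2.resize(im[y0:y0+120,x0:x0+110],None,fx=5,fy=5,interpolation=cv2.INTER_CUBIC)
print("\norigin",x0,y0);cv2.imwrite("pics/c4.png",o)
E
```

```text
15.225 [475.01111556  62.52167406 204.51074029] [ 9.99808599e-01 -1.95585573e-02 -4.07802291e-04  2.48166236e-04] 0.9889542954751667
pred lid mid [266.95931925 183.45250994]
lid [ 241  161   54   45 1762]
pred lid cols [239.54075873 162.23391573] [293.8045824 206.8472326]
161 280 280 | 164 254 281 | 167 249 286 | 170 245 290 | 173 242 292 | 176 241 293 | 179 241 293 | 182 241 293 | 185 242 293 | 188 242 293 | 191 242 293 | 194 242 293 | 197 244 291 | 200 247 287 | 203 252 281 | 
origin 211 153
```

View pics/c4.png

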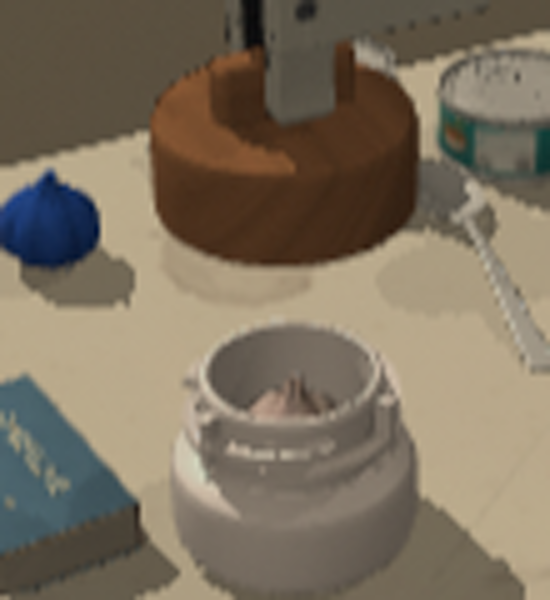

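In the side view the held lid is centred near column 267.5 with its bottom at row 205.3. The keeper mouth ellipse is at about (269.4,227.5). Next I'll compute the corrected keeper position.

```bash
python3 - <<'E'
from h import *
d=np.array([.8,-1.1]);k=np.array([269.4,227.5])
ph=np.linspace(0,2*np.pi,200)
f=np.array([px("side",[475+34*np.cos(p),62+34*np.sin(p),80]) for p in ph]);off=(f.min(0)+f.max(0))/2-px("side",[475,62,80]);print("ell off",off,"size",np.ptp(f,axis=0))
print("raw side",onz("side",k-off,80),"corrected",onz("side",k-off-d,80))
for t in((291.2,221.2),(291.3,221.7)):print("top at z80",onz("top",t,80))
E
```

```text
ell off [-0.00083066  0.31164023] size [33.38388976 19.20354762]
raw side [476.72536008  60.98895764  80.        ] corrected [473.56359804  58.28550193  80.        ]
top at z80 [473.62921279  62.75129931  80.        ]
top at z80 [472.55592182  62.55363424  80.        ]
```

```bash
python3 - <<'E'
from h import *
s=bot.read_state();f0=s['contact_force'];m0=s['moment'];print(f0,m0)
c=np.array([475,61.5])
bot.line_to([*c,125],150)
for o in [(0,0),(0,2),(0,-2),(2,0),(-2,0),(2,2),(-2,2),(2,-2),(-2,-2)]:
    p=c+o
    bot.line_to([*p,120],60)
    z=119
    while z>104:
        bot.line_to([*p,z],25);s=bot.read_state();f=s['contact_force']-f0
        if f[2]>7:break
        z-=1
    print(o,z,s['tcp_pos'].round(1),f.round(1),(s['moment']-m0).round(2),round(s['t'],1))
    if s['tcp_pos'][2]<113.5 or s['t']>35:break
E
```

```text
[ 0.08497422 -0.21856368 -3.89577341] [-0.11485255  0.18121095 -0.05439357]
(0, 0) 110 [475.5  61.5 110.4] [ 0.3 -1.3  7.2] [-0.52 -0.07  0.12] 18.7
```

```bash
python3 - <<'E'
from h import *
c=np.array([475.3,61.5]);a=-.04
bot.move_gripper(20); s=bot.read_state();f0=s['contact_force'];m0=s['moment'];print(s['width'],s['t'],f0.round(1),m0.round(2),s['joint_pos'][5])
q0=bot.solve_ik([*c,109.5],yawq(a));d=0
while d<1.95:
    d+=.08;q=np.array(q0);q[5]+=d
    bot.move_joints(q);s=bot.read_state();m=(s['moment']-m0)[2];f=s['contact_force']-f0
    print(round(d,2),m.round(3),f.round(1),round(s['tcp_pos'][2],1),round(s['t'],2))
    if abs(m)>.45:break
E
```

```text
20.04766566366315 19.0667 [0.4 0.3 0.2] [-0.11  0.16 -0.01] 0.9900250189735106
0.08 0.001 [-0.5  0.4  0.1] 109.4 19.32
0.16 -0.054 [-2.5 -1.9  0.8] 109.4 19.57
0.24 -0.123 [-3.8 -2.4  2. ] 109.4 19.82
0.32 -0.81 [-2.8 -4.1  2.9] 109.4 20.07
```

```bash
cat >> h.py <<'E'
def lidmask(T,name=None):
    im=bot.camera("side")[:,:,::-1].copy()
    if name:cv2.imwrite(f"pics/{name}.png",im)
    hsv=cv2.cvtColor(im,cv2.COLOR_BGR2HSV).astype(int);m=((hsv[...,0]<16)&(hsv[...,1]>120)).astype(np.uint8)
    c=px("side",[T[0],T[1],80]);n,l,st,ce=cv2.connectedComponentsWithStats(m)
    i=1+np.argmin([np.hypot(*(x-c))+1e3*(a[4]<200) for x,a in zip(ce[1:],st[1:])])
    x,y,w,h,_=st[i]
    cols=[(u,np.nonzero(l[:,u]==i)[0].max()) for u in range(x+4,x+w-3,6)]
    return (x,x+w-1,y,y+h-1),cols
def lidpred(T,z):
    ph=np.linspace(0,2*np.pi,200);q=np.array([px("side",[T[0]+51*np.cos(p),T[1]+51*np.sin(p),z]) for p in ph])
    return q.min(0),q.max(0)
E
python3 - <<'E'
from h import *
T=np.array([475.3,61.5])
r,c=lidmask(T,"s5");print([int(v) for v in r]);print([(int(a),int(b)) for a,b in c])
for z in(48,53,59,62,65,68):print(z,lidpred(T,z)[0].round(1),(lidpred(T,z)[1]+[0,-1.5]).round(1))
im=cv2.imread("pics/s5.png")[170:280,215:325];cv2.imwrite("pics/c5.png",cv2.resize(im,None,fx=5,fy=5,interpolation=cv2.INTER_CUBIC))
E
```

```text
[245, 295, 207, 248]
[(249, 239), (255, 243), (261, 246), (267, 247), (273, 248), (279, 248), (285, 246), (291, 243)]
48 [244.5 225.8] [293.6 253.8]
53 [244.4 223.9] [293.6 251.8]
59 [244.2 221.6] [293.6 249.4]
62 [244.1 220.5] [293.7 248.2]
65 [244.  219.3] [293.7 247. ]
68 [243.9 218.2] [293.7 245.8]
```

View pics/c5.png

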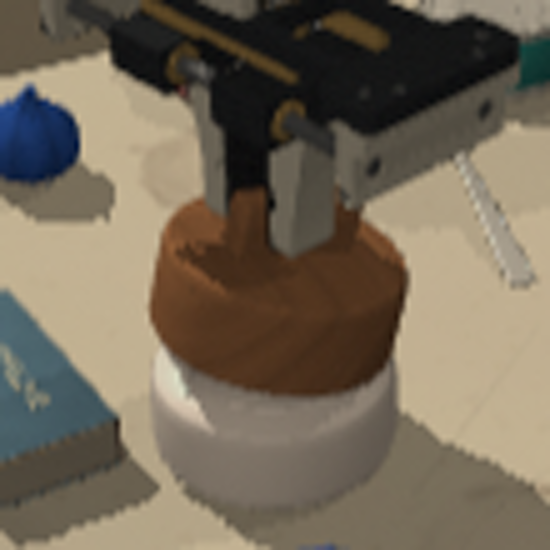

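The lid sits tilted, with its right side (+x) lower by about 4 px. It may be caught on the edge of a gap. I'll back off, re-measure and press it level lightly.

```bash
python3 - <<'E'
from h import *
c=np.array([475.3,61.5]);T=c;a=-.04
def show(t):
    r,k=lidmask(T);s=bot.read_state()
    print(t,[int(v) for v in r],[int(b)for _,b in k],s['contact_force'].round(1),s['moment'].round(2),s['tcp_pos'].round(1),round(s['t'],1))
q0=np.array(bot.solve_ik([*c,109.5],yawq(a)))
for d in(.2,.05):
    q=q0.copy();q[5]+=d;bot.move_joints(q);bot.pause(.1);show(d)
z=109.5
while z>93:
    z-=1;bot.line_to([*c,z],30);s=bot.read_state()
    if s['contact_force'][2]>8:break
show(z)
E
```

```text
0.2 [245, 295, 207, 248] [239, 243, 246, 247, 248, 248, 246, 242] [-1.6 -2.2  1.1] [-1.11  0.68 -0.09] [475.2  61.4 109.4] 20.5
0.05 [245, 295, 207, 248] [239, 243, 246, 247, 248, 248, 246, 243] [-0.2 -0.1 -0.1] [-0.09  0.18 -0.  ] [475.6  61.8 109.6] 20.9
99.5 [245, 295, 208, 248] [239, 243, 246, 247, 248, 248, 246, 243] [-4.1 -0.3 10.4] [0.27 1.64 0.01] [475.5  61.6 100.2] 23.5
```

The lid is caught tilted, with one lug in a gap and the others still up. I'll lift it off, set it down flat at its old spot, and re-grip it level. Then I'll place it with its yaw about 0.95 rad further clockwise, clear of the stop edge.

```bash
python3 - <<'E'
from h import *
c=np.array([475.5,61.6]);q=yawq(-.04)
def st(t):
    s=bot.read_state();print(t,s['tcp_pos'].round(1),s['contact_force'].round(1),s['moment'].round(2),round(s['width'],1),round(s['t'],1));return s
bot.line_to([*c,104],40,q);bot.move_gripper(8,30);st("grip")
bot.line_to([*c,150],60);st("lift")
L=np.array([504,190.]);bot.line_to([*L,120],200);bot.line_to([*L,66],150)
f0=st("pre")['contact_force'][2];z=66
while z>42:
    z-=1;bot.line_to([*L,z],40);s=bot.read_state()
    if s['contact_force'][2]-f0>3:break
st("down");bot.move_gripper(30);bot.pause(.3)
r,k=lidmask([L[0],L[1]]);print([int(v) for v in r],[int(b) for _,b in k])
print(lidpred([*L],0),lidpred([*L],40))
E
```

```text
grip [475.1  61.5 103.7] [-2.8 -0.4  1.4] [0.12 0.76 0.05] 15.6 24.0
lift [475.2  61.5 149.7] [-0.3  0.8 -3.1] [-0.1   0.19  0.  ] 15.6 24.9
pre [504.3 189.4  66.6] [-0.5  1.  -2.9] [-0.06  0.11  0.  ] 15.9 26.3
down [504.  190.1  55.5] [-4.3  0.4  5.1] [0.01 1.44 0.01] 15.3 29.0
[234, 276, 201, 235] [231, 234, 223, 219, 217, 216]
(array([234.96096606, 212.52854677]), array([277.68609434, 236.85749324])) (array([233.78451044, 198.78104782]), array([277.45824291, 222.45173517]))
```

```bash
python3 - <<'E'
from h import *
def st(t):
    s=bot.read_state();print(t,s['tcp_pos'].round(1),s['contact_force'].round(1),s['moment'].round(2),round(s['width'],1),round(s['t'],1));return s
L=np.array([501.5,190.]);bot.line_to([*L,56],60);bot.line_to([*L,43.5],60);st("at")
bot.move_gripper(8,30);st("grip")
bot.line_to([*L,130],150)
bot.line_to([475,62,205],200,yawq(-.04)); bot.pause(.2)
T=st("over")['tcp_pos']
im=bot.camera("side")[:,:,::-1];cv2.imwrite("pics/s6.png",im)
hsv=cv2.cvtColor(im.copy(),cv2.COLOR_BGR2HSV).astype(int);m=(hsv[...,0]<16)&(hsv[...,1]>120)
for r in range(176,206,3):
    x=np.nonzero(m[r,225:310])[0]+225;print(r,x.min(),x.max(),end=' | ')
cm=[np.nonzero(m[150:215,u])[0].max()+150 for u in range(243,293,6)];print("\nbottom",cm)
E
```

```text
at [501.1 189.6  42.8] [ 0.3 -0.3  0.8] [-0.11  0.17  0.02] 30.3 30.5
grip [501.6 190.   43.6] [ 0.9 -0.5 -0.2] [-0.13 -0.03  0.07] 16.0 30.9
over [474.9  62.6 204.2] [ 0.7  0.2 -3.8] [-0.05  0.16  0.02] 15.9 32.7
176 241 292 | 179 240 301 | 182 241 293 | 185 241 293 | 188 241 293 | 191 241 293 | 194 242 292 | 197 243 290 | 200 246 287 | 203 251 281 | 
bottom [np.int64(198), np.int64(202), np.int64(204), np.int64(205), np.int64(205), np.int64(205), np.int64(203), np.int64(201), np.int64(196)]
```

The lid is level and centred at column 267. I'll place it now with the turned yaw.

```bash
python3 - <<'E'
from h import *
a=-.99;c=np.array([475.3,61.5]);f0=np.array([.7,.2,-3.8])
bot.line_to([*c,150],150,yawq(a));bot.line_to([*c,121],120)
s=bot.read_state();f0=s['contact_force'];m0=s['moment']
for o in [(0,0),(0,2),(0,-2),(2,0),(-2,0)]:
    p=c+o;z=117;bot.line_to([*p,z],60)
    while z>94:
        z-=1;bot.line_to([*p,z],25);s=bot.read_state();f=s['contact_force']-f0
        if f[2]>5:break
    print(o,z,s['tcp_pos'].round(1),f.round(1),(s['moment']-m0).round(2),round(s['t'],1),s['joint_pos'][5])
    if s['tcp_pos'][2]<113 or s['t']>45:break
r,k=lidmask(c);print([int(v) for v in r],[(int(u),int(b)) for u,b in k])
E
```

```text
(0, 0) 105 [475.6  61.5 106.2] [-4.8 -1.4 15.8] [-0.09  2.01 -0.04] 37.5 0.04038379137273059
[244, 293, 207, 248] [(248, 241), (254, 245), (260, 247), (266, 248), (272, 247), (278, 246), (284, 244), (290, 240)]
```

```bash
python3 - <<'E'
from h import *
a=-.99;c=np.array([474.7,61.3])
def show(t):
    r,k=lidmask(c);s=bot.read_state()
    print(t,[int(v) for v in r],[int(b)for _,b in k],s['contact_force'].round(1),s['moment'].round(2),s['tcp_pos'].round(1),round(s['t'],1));return s
bot.line_to([*c,106],30);show("relieved")
bot.move_gripper(20);m0=show("open")['moment']
q0=np.array(bot.solve_ik([*c,106],yawq(a)));d=0
while d<2.1:
    d+=.12;q=q0.copy();q[5]+=d
    bot.move_joints(q);s=show(round(d,2));m=(s['moment']-m0)[2]
    if abs(m)>.4:break
E
```

```text
relieved [244, 293, 207, 248] [241, 245, 247, 248, 247, 246, 244, 240] [-2.  -0.7  2.7] [-0.13  0.63  0.05] [475.   61.3 106.3] 37.9
open [244, 293, 206, 248] [241, 245, 247, 248, 247, 246, 244, 240] [-0.4 -0.1 -0.1] [0.01 0.15 0.04] [474.7  61.3 105.9] 38.3
0.12 [244, 293, 207, 248] [241, 245, 247, 248, 247, 246, 244, 240] [-0.2 -0.5 -0. ] [-0.03  0.11  0.06] [474.7  61.3 106. ] 38.6
0.24 [244, 293, 207, 248] [241, 245, 247, 248, 247, 246, 244, 239] [-0.3  0.1  0.1] [ 0.09  0.02 -0.06] [474.8  61.4 106.1] 38.9
0.36 [244, 293, 208, 247] [241, 245, 247, 247, 247, 246, 244, 239] [ 0.3 -0.6  4.1] [-0.04 -0.11 -0.05] [475.3  61.5 106.5] 39.2
0.48 [244, 293, 211, 247] [240, 244, 246, 247, 247, 246, 243, 239] [-0.1 -0.7  9. ] [-0.14  0.03 -0.26] [475.7  61.6 106.9] 39.5
0.6 [244, 293, 211, 247] [240, 244, 246, 247, 247, 245, 243, 239] [-0.   0.3 11.8] [-0.24  0.19 -0.29] [476.1  61.6 107.4] 39.8
0.72 [244, 293, 208, 247] [239, 244, 246, 247, 246, 245, 243, 239] [ 0.7 -0.9 12.8] [-0.51 -0.15 -0.23] [476.4  61.7 107.5] 40.1
0.84 [245, 293, 210, 251] [244, 248, 250, 251, 250, 249, 247] [0.9 1.5 1.4] [ 0.55 -0.1  -0.01] [474.7  61.5 105.8] 40.4
0.96 [244, 293, 210, 251] [243, 248, 250, 251, 251, 249, 247, 243] [1.4 2.7 0.7] [ 0.67 -0.21 -0.01] [474.8  61.5 105.9] 40.7
1.08 [244, 293, 210, 251] [245, 249, 251, 251, 251, 250, 248, 243] [-1.2  0.1  0.9] [0.11 0.15 0.03] [474.2  61.  105.7] 41.0
1.2 [244, 293, 210, 251] [245, 249, 251, 251, 251, 250, 248, 243] [ 1.7  1.9 -1.8] [ 0.46 -0.12 -0.33] [474.6  61.3 105.9] 41.3
1.32 [244, 293, 210, 251] [244, 249, 251, 251, 251, 250, 248, 243] [ 2.5  2.3 -3.3] [ 0.58 -1.01 -1.48] [475.   61.4 105.9] 41.6
```

The lid climbed the ribs, dropped level (bottom row 247 to 251) and met the stop. Next I'll follow it down and screw it clockwise.

```bash
python3 - <<'E'
from h import *
a=-.99;c=np.array([474.7,61.3])
def show(t):
    r,k=lidmask(c);s=bot.read_state()
    print(t,[int(v) for v in r],s['contact_force'].round(1),s['moment'].round(2),s['tcp_pos'].round(1),s['joint_pos'][5].round(2),round(s['t'],1));return s
bot.move_joints((lambda q:np.r_[q[:5],q[5]+1.15])(np.array(bot.solve_ik([*c,106],yawq(a)))))
z=106
while z>98:
    z-=2;bot.line_to([*c,z],40);s=bot.read_state()
    if s['contact_force'][2]>4:z+=1.5;bot.line_to([*c,z],40);break
m0=show(z)['moment'];q0=np.array(s['joint_pos']);q0=np.array(bot.solve_ik([*c,z],yawq(a+1.15)));d=0
while d>-2.1:
    d-=.12;q=q0.copy();q[5]+=d
    bot.move_joints(q);s=show(round(d,2))
    if (s['moment']-m0)[2]>1.6:break
E
```

```text
98 [244, 293, 210, 251] [1.  2.6 1.6] [ 1.   -0.39 -0.09] [474.8  61.4  97.9] 1.19 42.9
-0.12 [244, 293, 211, 251] [-0.3  0.4  0.8] [-0.13  0.13  0.03] [473.9  60.7  97.5] 1.07 43.2
-0.24 [244, 293, 211, 251] [-0.3 -0.3 -0.3] [-0.08  0.18  0.03] [474.4  61.1  97.8] 0.96 43.5
-0.36 [244, 293, 212, 251] [-0.2  0.5  0.4] [-0.02  0.16 -0.05] [474.6  61.2  98. ] 0.84 43.8
-0.48 [244, 293, 215, 251] [-0.9  0.4  0.6] [-0.04  0.16  0.02] [474.7  61.3  98. ] 0.72 44.1
-0.6 [244, 293, 217, 251] [-0.5 -0.4  0.2] [-0.04  0.1   0.05] [474.7  61.3  98. ] 0.6 44.4
-0.72 [244, 293, 214, 251] [ 0.7 -0.3 -0.5] [0.01 0.09 0.03] [474.7  61.3  98. ] 0.48 44.7
-0.84 [244, 293, 211, 252] [ 0.1  0.5 -0.4] [-0.05  0.11 -0.  ] [474.7  61.3  98. ] 0.36 45.0
-0.96 [244, 293, 211, 252] [-0.5 -0.3 -0.4] [-0.04  0.18 -0.01] [474.7  61.3  98. ] 0.24 45.3
-1.08 [244, 293, 211, 252] [-0.6  0.  -0.7] [-0.07  0.14  0.01] [474.7  61.3  98. ] 0.12 45.6
-1.2 [244, 293, 211, 252] [-0.3 -0.5  0.5] [ 0.01  0.27 -0.03] [474.7  61.3  98. ] -0.0 45.9
-1.32 [244, 293, 211, 252] [ 0.2 -0.6  0.4] [-0.01  0.18 -0.01] [474.7  61.3  98. ] -0.12 46.2
-1.44 [244, 293, 211, 253] [-0.1 -0.1 -0.5] [-0.05  0.28 -0.02] [474.7  61.3  98. ] -0.24 46.5
-1.56 [244, 293, 211, 253] [-1.4  0.6 -0.4] [-0.01  0.18 -0.06] [474.7  61.3  98. ] -0.36 46.8
-1.68 [244, 293, 210, 253] [0.5 1.  0.2] [0.02 0.19 0.05] [474.8  61.3  98.1] -0.48 47.1
-1.8 [244, 293, 209, 253] [-0.7 -0.3 -0.3] [ 0.11  0.24 -0.  ] [474.7  61.3  98. ] -0.6 47.4
-1.92 [244, 293, 208, 254] [-1.3  0.8  0.3] [0.05 0.19 0.02] [474.8  61.3  98.1] -0.72 47.7
-2.04 [245, 293, 208, 253] [ 2.2  3.2 -1.3] [ 0.91 -0.56  0.06] [475.3  61.8  98.2] -0.84 48.0
-2.16 [245, 293, 208, 253] [ 2.3  2.3 -1.8] [ 1.17 -0.97  1.15] [475.3  61.7  98.3] -0.96 48.3
```

```bash
python3 - <<'E'
from h import *
c=np.array([474.7,61.3])
def show(t):
    r,k=lidmask(c);s=bot.read_state()
    print(t,[int(v) for v in r],[int(b)for _,b in k],s['contact_force'].round(1),s['moment'].round(2),s['tcp_pos'].round(1),s['joint_pos'][5].round(2),round(s['t'],1));return s
q=np.array(bot.solve_ik([*c,98],yawq(-.99+1.15-2.16)))
for i in range(5):
    q[5]-=.06;bot.move_joints(q);s=show(i)
    if s['moment'][2]>3:break
bot.pause(.2);show("hold")
qb=q.copy();qb[5]+=.25;bot.move_joints(qb)
z=98;P=bot.read_state()['tcp_pos']
while z>88:
    z-=1;bot.line_to([*c,z],30);s=bot.read_state()
    if s['contact_force'][2]>6:break
show("probe top");bot.line_to([*c,z+4],60)
bot.move_gripper(40);bot.line_to([*c,200],150);bot.line_to([460,-150,260],250);s=show("end")
for z in(48,53):print(z,lidpred(c,z))
a=bot.camera("side")[:,:,::-1][150:300,190:350];b=bot.camera("top")[:,:,::-1][150:300,150:420]
o=np.zeros((600,800,3),np.uint8);o[:300,:320]=cv2.resize(a,None,fx=2,fy=2);o[300:,:540]=cv2.resize(b,None,fx=2,fy=2);cv2.imwrite("pics/m7.png",o)
E
```

```text
0 [244, 293, 208, 253] [246, 250, 253, 253, 253, 252, 250, 245] [ 3.5  1.8 -0.7] [ 0.72 -1.36  1.63] [475.3  61.5  98.3] -1.03 48.6
1 [244, 293, 208, 253] [246, 250, 253, 253, 253, 252, 250, 245] [4.6 2.1 1. ] [ 0.79 -1.56  1.77] [475.3  61.5  98.3] -1.09 48.9
2 [244, 293, 208, 253] [246, 250, 253, 253, 253, 252, 250, 245] [4.5 2.6 1.7] [ 1.25 -1.48  1.66] [475.3  61.6  98.4] -1.15 49.2
3 [244, 293, 208, 253] [246, 250, 253, 253, 253, 252, 250, 245] [4.2 2.6 1.7] [ 1.26 -1.39  2.62] [475.3  61.6  98.4] -1.21 49.5
4 [244, 293, 208, 253] [246, 250, 253, 253, 253, 252, 250, 245] [3.9 3.4 2.4] [ 1.42 -1.31  3.87] [475.3  61.6  98.4] -1.26 49.8
hold [244, 293, 208, 253] [246, 250, 253, 253, 253, 252, 250, 245] [3.4 3.9 2.2] [ 1.44 -1.32  3.87] [475.3  61.6  98.4] -1.26 50.0
probe top [244, 293, 208, 253] [246, 250, 253, 253, 253, 252, 250, 245] [1.8 2.8 9.7] [ 1.18 -0.89  0.55] [475.4  61.6  97.9] -1.02 50.7
end [244, 293, 208, 253] [246, 250, 252, 253, 253, 252, 250, 245] [ 0.3 -0.1  0.1] [ 0.04  0.03 -0.04] [ 459.8 -149.3  259.4] -0.57 53.4
48 (array([244.26117833, 225.93795959]), array([293.40508672, 255.45443361]))
53 (array([244.12444589, 224.04811222]), array([293.42207102, 253.47087587]))
```

View pics/m7.png

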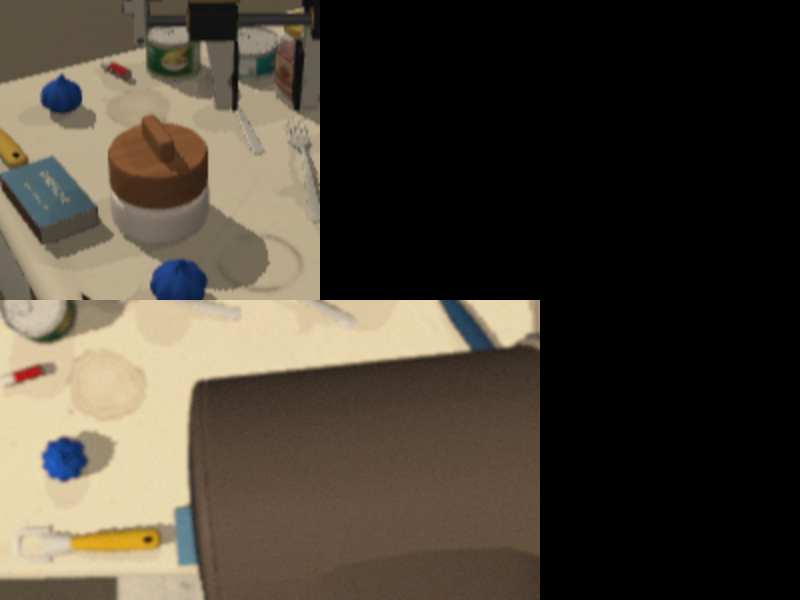

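The lid bottom is 14 mm below its rib-resting height, so its origin is about 48.5 mm up. It stayed put under 3.9 N m at the stop, so it is home, and the visible bystanders are undisturbed.

```bash
python3 -c "
from plant import bot
print(bot.close_job())"
```

```text
the job is handed in; nothing more can be done
None
```

The garlic is in the keeper and the lid is screwed fully home; the job was handed in at about 53 s, after a first try at seating the lid tilted and had to be redone.

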